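# Sort salvaged push switches by feel and send out the good ones

## Robot

A 6-joint arm with a two-finger parallel gripper is mounted at the origin on the work surface. World frame = base frame: x ahead of the robot, y to its left, z up, the work surface at z = 0. Lengths are in mm, angles in rad, forces in N, time in s.
With the tool pointing down it reaches from about 400 to 925 mm from the base axis. Payload 12.5 kg.
Tool frame: the origin (TCP) lies on the mounting face of the last link; the fingertips stand 190 mm ahead of it and the grasp point (between the pads) lies 171 mm ahead of it; z points along the fingers, y is the line along which they close (so a half turn about z gives the same grasp; the last joint's range is limited). The gripper opens to 95 mm and grips with 3 to 60 N. Pads are 20 mm wide; open, the fingers measure 119 mm over their backs; the gripper's body (75 mm by 180 mm) begins 59 mm behind the grasp point.
Start: joints at [-0.106, 0.491, 1.559, -0, 1.092, -0.106], TCP at [625, 0.023, 404.761] pointing down, gripper open.
Joint ranges: [-3.1, 3.1], [-0.84, 2.19], [0.05, 2.79], [-1.13, 4.28], [0.06, 2.93], [-2.69, 2.69]. Speed limits (rad/s): [2.22, 2.22, 2.79, 3.14, 3.14, 3.14].

## Interface

Orientations are given as [roll, pitch, yaw] about the fixed x, y, z axes, in that order (R = Rz(yaw) Ry(pitch) Rx(roll)).
In Python, from cell import env gives the robot as it stands.
- The arm moves only by the tool carry_out, never from a script. Its argument "series" is a list of rows, each a list of 5 numbers: the shift along the tool's x, y, z in m, then the turn about the tool's z in degrees, then the opening, from 0 (shut) to 1 (fully open). A call has 1 to 20 rows; each row is the pose to reach, as a shift and turn from the pose commanded when the call began, along the tool's axes at that moment; what a row does not reach only later rows make up. A row lasts 1/8 s, in which the tool goes at most 62.5 mm and 10.7 degrees, less where a joint would pass 70% of its speed; a pose out of reach is approached as far as the arm can. A call with a gripper value outside its range is refused whole. The fingers move at their own pace and stop on an object; the grip force is fixed at half the most. Time passes only in rows, so rows that repeat a pose let the fingers close. It gives the time, the measured TCP pose, the force, the opening and the grip force at its end, in the units of the state.
- env.state(): the state, without advancing time (a new reading comes with each control period).
- env.read_camera(name): name is "scene" or "side" or "wrist"; returns (picture, depth): 480x640x3 uint8, red, green, blue; 480x640 float32, mm along the optical axis (not along the pixel's ray), 0 where there is no reading.
- env.get_calibration(name): a dict with "intrinsics" (3x3 intrinsics, pixels), "cam_to_world" (4x4, takes a point from camera to world coordinates); the wrist camera has in their place "T_tool_cam" (4x4, takes a point from camera to tool coordinates, whose origin is the TCP and whose axes are the flange's). Camera axes: x right, y up, looking along -z (the intrinsics and any distortion apply to the point x, -y, -z); pixel columns grow to the right and rows downward; lengths in mm; the calibration is good to about 2 mm. A picture is of the moment at which its call begins: read the wrist's pose just before it. get_calibration takes no time and is no camera call.
- env.job_done(): hands the job in; it is judged then, once.
The state is a dict: "t": time; "joints": joint angles; "qvel": joint speeds; "tau": joint torques, N m; "eef_pos": TCP position; "tcp_rot": TCP orientation; "ft_force": force on the tool from outside, world axes, zero at the start; "moment": the same for the moment, N m; "opening": opening from 0.0 (shut) to 1.0 (fully open); "grip_force": force on a finger pad.
Only numpy, scipy, OpenCV 4.12 (cv2) and the standard library are available. Lean on these libraries where they do the work, as an engineer would, in place of code of your own. Each camera call takes 0.05 s, during which the arm holds its last target. There are 200 camera calls.

## Task

Test the push-switch modules on the bench by pressing each one's key down until it clicks, one after another in the order red, yellow, blue, white (not all of them are always there). Press every light-sprung module upright and flush into a pocket of the orange caddy and put every stiff one into the blue reject bin; when all are sorted, lift the loaded caddy by its handle and, keeping it level, set it down in the middle of the green mat, lengthwise along it. Leave the other things on the bench where they are.

Things in the scene. Friction and masses are not known exactly. Their poses are not given: they have to be found in the camera images.
- switch_red: push-switch module standing upright: a block 64 mm long (own x) x 44 mm wide (own y) x 50 mm high, lower 20 mm black, upper part grey, about 0.12 kg, with a round red key 34 mm across in the middle of its top; the key's top stands 64 mm above the underside when released. Origin: centre of the underside, z up. Whether its spring is light or stiff cannot be seen and must be felt; the colour says nothing about it. May be absent (None).
- key_red (a joint): travel of the red key into its module, m: 0 released, grows as it is pressed down, clicks at 0.006, hard stop at 0.008; springs back when let go. Light spring: about 1.8 N at the start rising to 3.6 N at the stop; stiff spring: about 6 N rising to 12 N (10.5 N at the click). None if the module is absent.
- switch_yellow: push-switch module standing upright: a block 64 mm long (own x) x 44 mm wide (own y) x 50 mm high, lower 20 mm black, upper part grey, about 0.12 kg, with a round yellow key 34 mm across in the middle of its top; the key's top stands 64 mm above the underside when released. Origin: centre of the underside, z up. Whether its spring is light or stiff cannot be seen and must be felt; the colour says nothing about it. May be absent (None).
- key_yellow (a joint): travel of the yellow key into its module, m: 0 released, grows as it is pressed down, clicks at 0.006, hard stop at 0.008; springs back when let go. Light spring: about 1.8 N at the start rising to 3.6 N at the stop; stiff spring: about 6 N rising to 12 N (10.5 N at the click). None if the module is absent.
- switch_blue: push-switch module standing upright: a block 64 mm long (own x) x 44 mm wide (own y) x 50 mm high, lower 20 mm black, upper part grey, about 0.12 kg, with a round blue key 34 mm across in the middle of its top; the key's top stands 64 mm above the underside when released. Origin: centre of the underside, z up. Whether its spring is light or stiff cannot be seen and must be felt; the colour says nothing about it. May be absent (None).
- key_blue (a joint): travel of the blue key into its module, m: 0 released, grows as it is pressed down, clicks at 0.006, hard stop at 0.008; springs back when let go. Light spring: about 1.8 N at the start rising to 3.6 N at the stop; stiff spring: about 6 N rising to 12 N (10.5 N at the click). None if the module is absent.
- switch_white: push-switch module standing upright: a block 64 mm long (own x) x 44 mm wide (own y) x 50 mm high, lower 20 mm black, upper part grey, about 0.12 kg, with a round white key 34 mm across in the middle of its top; the key's top stands 64 mm above the underside when released. Origin: centre of the underside, z up. Whether its spring is light or stiff cannot be seen and must be felt; the colour says nothing about it. May be absent (None).
- key_white (a joint): travel of the white key into its module, m: 0 released, grows as it is pressed down, clicks at 0.006, hard stop at 0.008; springs back when let go. Light spring: about 1.8 N at the start rising to 3.6 N at the stop; stiff spring: about 6 N rising to 12 N (10.5 N at the click). None if the module is absent.
- caddy: loose orange carrying caddy, 0.4 kg empty: a plate 280 mm long (own x) x 92 mm wide (own y) x 18 mm thick with two rectangular pockets, one at each end, and a black bar handle over its middle. Origin: centre of the underside, z up.
- pocket_near (a point): centre of the floor of the caddy's pocket at its -x end: 95 mm from the caddy's centre, 6 mm above its underside. Pocket 68 mm (along caddy x) x 48 mm (y), 12 mm deep, open at the top: a module fits in upright, its long side along the caddy's length, either way round, with 2 mm play each side; rim slightly chamfered.
- pocket_far (a point): the same for the pocket at the caddy's +x end.
- handle (a point): centre of the caddy's handle bar, 87 mm above the caddy's underside. The bar runs along the caddy's x, 84 mm long, 18 mm wide (y), 18 mm high, on two posts 10 mm (x) x 12 mm (y) at 33 mm either side of its centre; 60 mm clear below the bar.
- bin: fixed blue open-topped reject bin, outside 230 (own x) x 165 (own y) x 45 mm high, walls and floor 5 mm thick. Origin: centre of its underside.
- mat: fixed flat green outgoing mat with two white lines along its long edges, 340 mm (own x) x 150 mm (own y) x 3 mm thick. Origin: centre of its underside.
- memory: bystander: green memory board lying flat, 133 (own x) x 30 x 5 mm, among the work. Origin: centre of its underside.
- drive: bystander: silver hard drive lying flat, 147 (own x) x 101 x 26 mm. Origin: centre of its underside.
- screwdriver: bystander: yellow-handled screwdriver, 200 mm long, lying along its own x. Origin near its middle, on its underside.
Mind the look-alikes: they are no part of the job. Leave any purple look-alike of the switch_yellow alone.

How it is judged (in metres and radians):
On the way, in this order (a step that is already met when the one before it is completed fails the run):
1. the red key, if there, is pressed down until it clicks (value of joint key_red above 0.006 m), for 0.1 s.
2. the yellow key, if there, is pressed down until it clicks (value of joint key_yellow above 0.006 m), for 0.1 s.
3. the blue key, if there, is pressed down until it clicks (value of joint key_blue above 0.006 m), for 0.1 s.
4. the white key, if there, is pressed down until it clicks (value of joint key_white above 0.006 m), for 0.1 s.
5. every light module is flush in a caddy pocket and every stiff one in the reject bin ((distance between switch_red and pocket_near below 0.006 m or distance between switch_red and pocket_far below 0.006 m) and angle between the z axis of each of switch_red, switch_white and the z axis of caddy, either way round below 0.06 rad and z of each of switch_yellow, switch_blue in the frame of bin below 0.045 m and x of switch_yellow in the frame of bin between -0.11 and 0.11 m and y of switch_yellow in the frame of bin between -0.078 and 0.078 m and x of switch_blue in the frame of bin between -0.11 and 0.11 m and y of switch_blue in the frame of bin between -0.078 and 0.078 m and (distance between switch_white and pocket_near below 0.006 m or distance between switch_white and pocket_far below 0.006 m)), for 0.2 s.
6. the loaded caddy is lifted clear of the bench (height (world z) of caddy above 0.03 m and (distance between switch_red and pocket_near below 0.006 m or distance between switch_red and pocket_far below 0.006 m) and angle between the z axis of each of switch_red, switch_white and the z axis of caddy, either way round below 0.06 rad and (distance between switch_white and pocket_near below 0.006 m or distance between switch_white and pocket_far below 0.006 m)), for 0.2 s.
At the end, for the whole second after the job is handed in: Light modules flush in caddy pockets (within 6 mm of the pocket floor's centre, tilt to the caddy under 0.06 rad), stiff ones inside the bin; caddy flat and at rest on the mat, centre within 40 mm of its centre, long axes within 15 degrees (all of step 5 and horizontal distance between caddy and mat below 0.04 m and angle between the x axis of caddy and the x axis of mat, either way round below 0.26 rad and height (world z) of caddy below 0.008 m and angle between caddy's own z axis and vertical below 0.05 rad and linear speed of caddy below 0.02 m/s); the robot touches nothing.
It fails at once if a bystander is pushed more than 30 mm (distance of any of memory, drive, screwdriver from where it was at the start of the episode above 0.03 m).
It fails at once if the caddy is tipped more than 30 degrees (angle between caddy's own z axis and vertical above 0.52 rad).
Of switch_red, switch_yellow, switch_blue, switch_white only 3 to 4 are there at a start; the rules pass over those that are not, and their reading is None.
At some moment in a run one of switch_red, switch_yellow, switch_blue, switch_white may be knocked a few centimetres aside while the robot is not near it.
It also fails if it takes over 210 s, if anything falls off the work surface, if the arm or the gripper's body presses on something with over 40 N, if the wrist force passes 120 N, or if a joint passes its speed limit or range.

## Working session

There is one attempt and no reset: what is moved stays moved. The work goes in short steps, Python scripts to look and compute and a tool call to move; the robot and the scene stay as the last step left them, time stands still between calls to the robot, and variables do not carry over. Pictures are saved under pics/ and viewed, at most 14 in all, crops included, and the job is handed in when it is done.

Besides the shell and the picture viewer there is one more tool, called after "Emit:" by a JSON object that holds its "fn" and its "kwargs", one argument or row to a line. carry_out: Moves the arm, as the interface text tells. Its arguments: {"type":"object","properties":{"series":{"type":"array","items":{"type":"array","items":{"type":"number"}}}},"required":["series"]}

```bash
ls; mkdir -p pics; python3 - <<'E'
from cell import env
import cv2,numpy as np
print(env.state())
for n in("scene","side"):
    p,d=env.read_camera(n); np.savez(f"{n}0.npz",p=p,d=d); cv2.imwrite(f"pics/{n}0.png",p[:,:,::-1])
    print(n,env.get_calibration(n))
print(env.get_calibration("wrist"))
E
```

```text
pics
{'t': 0.0, 'joints': array([-1.05585684e-01,  4.91560404e-01,  1.55945113e+00, -1.25091505e-05,
        1.09167921e+00, -1.05637783e-01]), 'qvel': array([-0.00076616,  0.00020877,  0.00118551,  0.0011723 ,  0.00041084,
       -0.0017778 ]), 'tau': array([-9.52334158e-04, -6.12640929e+01, -2.58175153e+01,  6.92750537e-02,
        4.83079045e-02, -1.38641695e-05]), 'eef_pos': array([6.24968243e+02, 3.41236019e-02, 4.04160526e+02]), 'tcp_rot': array([-3.14049951e+00, -1.04751696e-04,  1.57085414e+00]), 'ft_force': array([ 0.19239238, -0.06791975,  0.23612366]), 'moment': array([0.04111201, 0.05080463, 0.00092652]), 'grip_force': 0.0, 'opening': 1.0003301684704844}
scene {'intrinsics': array([[614.65824334,   0.        , 326.69392063],
       [  0.        , 614.65824334, 257.40584029],
       [  0.        ,   0.        ,   1.        ]]), 'cam_to_world': array([[ 4.10428592e-01, -6.53266035e-01,  6.36232551e-01,
         1.40580277e+03],
       [ 9.11775241e-01,  3.05186947e-01, -2.74821465e-01,
        -3.70121659e+02],
       [-1.46383413e-02,  6.92895674e-01,  7.20889245e-01,
    
[... 467 characters left out ...]
],
       [ 1.58973906e-02,  7.43983033e-01,  6.68009371e-01,
         7.04853241e+02],
       [ 0.00000000e+00,  0.00000000e+00,  0.00000000e+00,
         1.00000000e+00]])}
{'intrinsics': array([[366.69242043,   0.        , 318.81927286],
       [  0.        , 366.69242043, 237.88011659],
       [  0.        ,   0.        ,   1.        ]]), 'T_tool_cam': array([[-8.88506441e-04,  9.71440852e-01,  2.37280176e-01,
         6.66213827e+01],
       [ 9.99999582e-01,  9.13927401e-04,  2.86436531e-06,
        -5.89943165e-01],
       [-2.14074293e-04,  2.37280079e-01, -9.71441258e-01,
         2.03356948e+01],
       [ 0.00000000e+00,  0.00000000e+00,  0.00000000e+00,
         1.00000000e+00]])}
```

View pics/scene0.png

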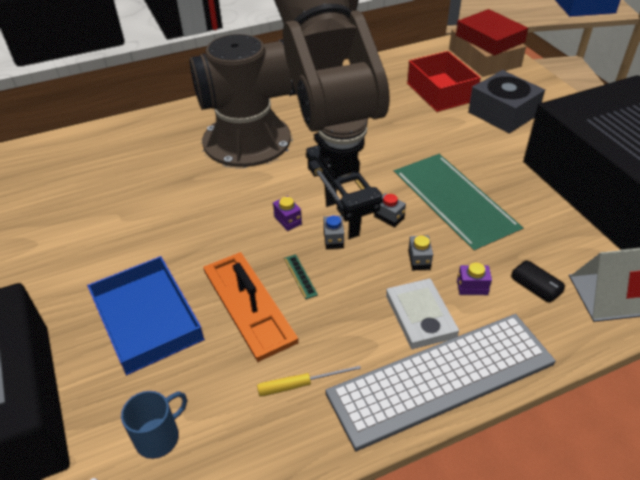

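The scene picture shows the red module at (390,205), blue at (334,230) and yellow at (421,250). The purple look-alikes are at (288,212) and (475,278), the caddy at (250,305), bin at (145,312) and mat at (457,200). No white module is visible, so I'll check the side view.

View pics/side0.png

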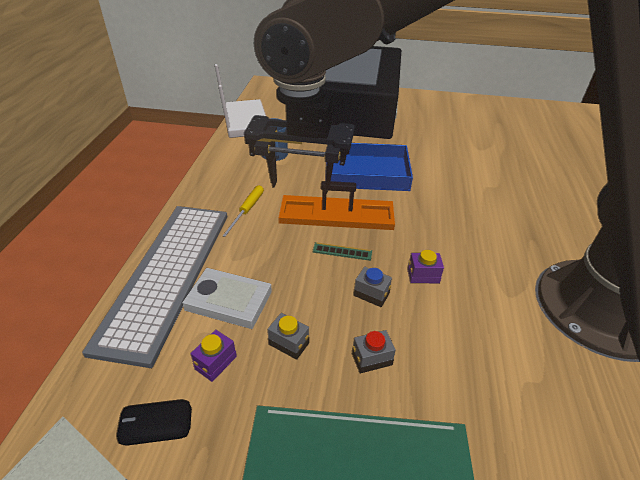

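```bash
cat > h.py <<'E'
from cell import env
import cv2,numpy as np
from scipy.spatial.transform import Rotation as R
def pose(cam,st=None):
    c=env.get_calibration(cam)
    if cam!="wrist": return c["intrinsics"],c["cam_to_world"]
    T=np.eye(4); T[:3,:3]=R.from_euler("xyz",st["tcp_rot"]).as_matrix(); T[:3,3]=st["eef_pos"]
    return c["intrinsics"],T@c["T_tool_cam"]
def onplane(uv,z,K,T):
    uv=np.atleast_2d(np.asarray(uv,float))
    d=np.c_[(uv-K[:2,2])/[K[0,0],-K[1,1]],-np.ones(len(uv))]@T[:3,:3].T
    return T[:3,3]+d*((z-T[2,3])/d[:,2])[:,None]
def cloud(d,K,T):
    v,u=np.mgrid[:480,:640]
    P=np.stack([(u-K[0,2])/K[0,0]*d,-(v-K[1,2])/K[1,1]*d,-d],-1)
    return P@T[:3,:3].T+T[:3,3]
RNG={"red":[((0,130,90),(6,255,255)),((174,130,90),(180,255,255))],"yellow":[((22,120,120),(33,255,255))],
"blue":[((105,150,60),(122,255,255))],"orange":[((7,170,120),(19,255,255))],"green":[((65,80,40),(95,255,160))],"white":[((0,0,215),(180,30,255))],
"purple":[((125,80,40),(150,255,255))]}
def blobs(p,col,amin=40):
    h=cv2.cvtColor(p,cv2.COLOR_RGB2HSV); m=np.zeros(p.shape[:2],np.uint8)
    for lo,hi in RNG[col]: m|=cv2.inRange(h,lo,hi)
    cs,_=cv2.findContours(m,cv2.RETR_EXTERNAL,cv2.CHAIN_APPROX_NONE)
    return [c for c in cs if cv2.contourArea(c)>amin]
def rect(P):
    (c,s,a)=cv2.minAreaRect(P[:,:2].astype(np.float32))
    if s[0]<s[1]: s=s[::-1];a+=90
    return np.round(c,1),np.round(s,1),round((a+90)%180-90,1)
E
python3 - <<'E'
from h import *
for n in("scene","side"):
    f=np.load(n+"0.npz");p,d=f["p"],f["d"];K,T=pose(n);C=cloud(d,K,T)
    for col in("red","yellow","blue","orange","green","white","purple"):
        for c in blobs(p,col):
            z={"red":64,"yellow":64,"blue":64,"white":64,"orange":18,"green":3,"purple":45}[col]
            m=np.zeros((480,640),np.uint8);cv2.drawContours(m,[c],-1,1,-1)
            q=C[(m>0)&(d>0)]
            W=onplane(c[:,0],z,K,T)
            if abs(W[:,:2].mean(0)-[500,0]).max()<600: print(n,col,cv2.contourArea(c),c[:,0].mean(0).round(),"depthmed",np.median(q,0).round() if len(q) else None,*rect(W))
E
```

```text
scene red 260.0 [634. 285.] depthmed [907. 519.  69.] [901.6 524.6] [81.8 22.6] -43.5
scene red 121.0 [390. 199.] depthmed [460. 203.  63.] [461.3 202.7] [39.3 33.2] -25.2
scene red 2793.0 [442.  80.] depthmed [ 14. 620.  45.] [ 49.2 600.8] [280.6 208.4] -1.1
scene yellow 555.5 [284. 384.] depthmed [ 797. -201.   23.] [ 823.2 -206.8] [93.7 25.9] 80.0
scene yellow 140.5 [477. 268.] depthmed [731. 262.  63.] [731.9 261.5] [36.  30.9] -46.3
scene yellow 127.0 [422. 241.] depthmed [612. 200.  64.] [611.1 199.8] [34.3 33.3] -25.1
scene yellow 95.5 [286. 202.] depthmed [364. -20.  64.] [364.4 -20. ] [32.1 30.6] -25.2
scene blue 7552.5 [144. 315.] depthmed [ 510. -400.    6.] [ 550.3 -396.4] [249.5 156.2] 6.4
scene blue 106.5 [333. 222.] depthmed [473.  50.  63.] [474.9  49.3] [33.2 27.3] -25.0
scene orange 4424.0 [249. 305.] depthmed [ 600. -197.   17.] [ 575.2 -194.8] [280.8  92.7] 5.4
scene green 90.5 [301. 277.] depthmed [559. -66.   5.] [542.7 -59.5] [127.2  20.9] -2.3
scene green 4106.5 [458. 201.] depthmed [480. 390.   3.] [462.8 389.2] [331.3 139. ] 4.6
scene purple 548.5 [474. 280.
[... 515 characters left out ...]
5 [251. 199.] depthmed [ 788. -191.   24.] [ 770.2 -139.2] [111.5  26. ] 80.1
side blue 139.0 [375. 275.] depthmed [466.  54.  65.] [465.3  53.6] [35.4 30.7] -25.7
side blue 2756.5 [381. 171.] depthmed [ 492. -417.   12.] [ 502.3 -340.5] [218.3 205.5] -83.8
side orange 3025.0 [337. 211.] depthmed [ 569. -185.   17.] [ 570.9 -185.2] [280.4 114. ] 5.3
side green 13948.5 [356. 448.] depthmed [474. 369.   4.] [462. 371.] [338.8 113.8] 5.0
side green 89.0 [346. 253.] depthmed [524. -51.   5.] [541.2 -61.3] [130.1  28.9] -0.5
side purple 933.0 [213. 354.] depthmed [719. 280.  40.] [723.3 272.3] [77.8 68.1] 64.3
side purple 600.0 [424. 268.] depthmed [360.  -1.  37.] [362.6  -2.9] [83.4 74.4] -79.7
```

The side view shows red at (375,341), blue at (375,275) and yellow at (288,325). The decoys are purple and there's no white module. Next I'll move over red for a closer look.

Emit:
{"fn": "carry_out", "kwargs": {
  "series": [
    [0.206,-0.167,0.074,0,0],
    [0.206,-0.167,0.074,0,0],
    [0.206,-0.167,0.074,0,0],
    [0.206,-0.167,0.074,0,0],
    [0.206,-0.167,0.074,0,0],
    [0.206,-0.167,0.074,0,0],
    [0.206,-0.167,0.074,0,0],
    [0.206,-0.167,0.074,0,0],
    [0.206,-0.167,0.074,0,0]
  ]
}}

```text
t: 1.23
eef_pos: [458.5, 205.4, 330.9]
tcp_rot: [3.141, -0.0, 1.57]
ft_force: [-0.1, -0.5, 0.2]
opening: 0.11
grip_force: 0.0
```

```bash
cat >> h.py <<'E'
def look(tag=None,cols=("red","yellow","blue"),z=64,amin=150):
    st=env.state(); p,d=env.read_camera("wrist"); K,T=pose("wrist",st); C=cloud(d,K,T)
    if tag: cv2.imwrite(f"pics/{tag}.png",p[:,:,::-1])
    print("t",round(st["t"],2),"tcp",st["eef_pos"].round(1),"yaw",round(np.degrees(st["tcp_rot"][2]),2),"F",st["ft_force"].round(2),"op",round(st["opening"],3),"grip",round(st["grip_force"],1))
    for col in cols:
        for c in blobs(p,col,amin):
            W=onplane(c[:,0],z,K,T); print(col,c[:,0].mean(0).round(),*rect(W))
    # module tops (z 44..54): blobs by depth
    m=((C[...,2]>44)&(C[...,2]<54)&(d>0)).astype(np.uint8)
    m=cv2.morphologyEx(m,cv2.MORPH_OPEN,np.ones((3,3),np.uint8))
    cs,_=cv2.findContours(m,cv2.RETR_EXTERNAL,cv2.CHAIN_APPROX_NONE)
    for c in cs:
        if cv2.contourArea(c)>400: print("top",c[:,0].mean(0).round(),*rect(onplane(c[:,0],50,K,T)))
    return st,p,d,C,K,T
E
python3 -c "
from h import *
look('w1')"
```

```text
t 1.23 tcp [458.5 205.4 330.9] yaw 89.93 F [-0.09 -0.48  0.23] op 0.11 grip 0.0
red [313. 242.] [454.  208.3] [33.5 33.4] 46.3
yellow [531. 250.] [606.1 202.9] [38.3 32.5] -42.9
top [521. 245.] [606.6 202. ] [64.  43.6] -21.6
top [313. 234.] [453.8 208.2] [61.4 44.1] 25.6
```

View pics/w1.png

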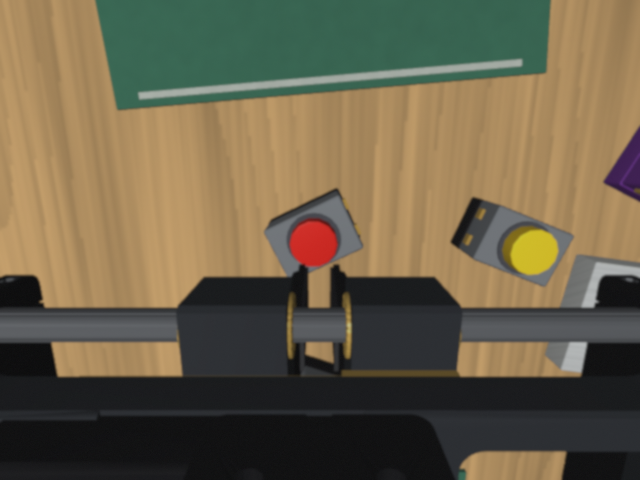

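The wrist view shows the red key at (313,242) and the yellow key at (531,250), both well measured. Now I'll press red.

Emit:
{"fn": "carry_out", "kwargs": {
  "series": [
    [0.003,-0.0045,0.03,0,0],
    [0.003,-0.0045,0.06,0,0],
    [0.003,-0.0045,0.074,0,0],
    [0.003,-0.0045,0.0785,0,0],
    [0.003,-0.0045,0.0805,0,0],
    [0.003,-0.0045,0.0805,0,0]
  ]
}}

```text
t: 2.02
eef_pos: [453.6, 209.0, 250.8]
tcp_rot: [3.141, -0.0, 1.571]
ft_force: [-1.9, -1.0, 2.5]
opening: 0.006
grip_force: 1.2
```

Emit:
{"fn": "carry_out", "kwargs": {
  "series": [
    [0,0,0.002,0,0],
    [0,0,0.004,0,0],
    [0,0,0.004,0,0]
  ]
}}

```text
t: 2.4
eef_pos: [453.6, 209.0, 246.4]
tcp_rot: [3.141, -0.0, 1.571]
ft_force: [-0.2, -1.9, 4.0]
opening: 0.004
grip_force: 2.0
```

Emit:
{"fn": "carry_out", "kwargs": {
  "series": [
    [0,0,0.0015,0,0],
    [0,0,0.0015,0,0],
    [0,0,0.0015,0,0]
  ]
}}

```text
t: 2.78
eef_pos: [453.5, 209.0, 246.1]
tcp_rot: [3.14, -0.0, 1.571]
ft_force: [-5.5, -3.3, 23.1]
opening: 0.007
grip_force: 11.8
```

Red is light: about 4 N at 7.6 mm travel, then the hard stop. Next is yellow.

Emit:
{"fn": "carry_out", "kwargs": {
  "series": [
    [0,0,-0.03,0,0],
    [0,0,-0.045,0,0],
    [-0.0065,0.06,-0.045,0,0],
    [-0.0065,0.12,-0.045,0,0],
    [-0.0065,0.153,-0.045,0,0],
    [-0.0065,0.153,-0.03,0,0],
    [-0.0065,0.153,-0.013,0,0],
    [-0.0065,0.153,-0.008,0,0],
    [-0.0065,0.153,-0.006,0,0],
    [-0.0065,0.153,-0.006,0,0]
  ]
}}

```text
t: 4.03
eef_pos: [605.5, 202.7, 251.0]
tcp_rot: [-3.14, 0.0, 1.571]
ft_force: [-4.2, -2.2, 8.3]
opening: 0.005
grip_force: 4.2
```

Emit:
{"fn": "carry_out", "kwargs": {
  "series": [
    [0,0,0.002,0,0],
    [0,0,0.004,0,0],
    [0,0,0.004,0,0]
  ]
}}

```text
t: 4.4
eef_pos: [605.5, 202.6, 247.4]
tcp_rot: [-3.14, 0.0, 1.571]
ft_force: [-5.3, -2.4, 11.8]
opening: 0.001
grip_force: 5.6
```

Emit:
{"fn": "carry_out", "kwargs": {
  "series": [
    [0,0,0.002,0,0],
    [0,0,0.002,0,0],
    [0,0,0.002,0,0]
  ]
}}

```text
t: 4.78
eef_pos: [605.4, 202.6, 246.3]
tcp_rot: [-3.141, 0.0, 1.571]
ft_force: [-8.1, -2.5, 18.6]
opening: 0.002
grip_force: 9.5
```

Yellow is stiff. I'll go over blue and look.

Emit:
{"fn": "carry_out", "kwargs": {
  "series": [
    [0,0,-0.03,0,0],
    [0,0,-0.085,0,0],
    [-0.15,-0.1365,-0.085,0,0],
    [-0.15,-0.1365,-0.085,0,0],
    [-0.15,-0.1365,-0.085,0,0],
    [-0.15,-0.1365,-0.085,0,0],
    [-0.15,-0.1365,-0.085,0,0],
    [-0.15,-0.1365,-0.085,0,0],
    [-0.15,-0.1365,-0.085,0,0]
  ]
}}

```text
t: 5.9
eef_pos: [470.6, 53.3, 329.5]
tcp_rot: [3.141, -0.0, 1.572]
ft_force: [-0.1, 1.3, -0.3]
opening: 0.001
grip_force: 0.0
```

```bash
python3 -c "
from h import *
look('w2')"
```

```text
t 5.9 tcp [470.6  53.3 329.5] yaw 90.07 F [-0.13  1.28 -0.32] op 0.001 grip 0.0
red [292.  11.] [454.3 197.8] [32.7 15.6] 0.0
yellow [171. 349.] [360.2 -27.1] [32.  15.8] 0.0
yellow [548.  15.] [606.5 194.8] [36.6 21.6] 0.0
blue [314. 245.] [466.3  54.7] [33.3 32.5] -45.4
top [314. 236.] [466.4  54.6] [61.3 44.2] -19.5
top [536.  31.] [606.8 199.7] [62.6 45.1] -20.9
top [292.  25.] [455.  204.6] [61.4 41.3] 25.6
```

Emit:
{"fn": "carry_out", "kwargs": {
  "series": [
    [0.002,-0.0035,0.04,0,0],
    [0.002,-0.0035,0.065,0,0],
    [0.002,-0.0035,0.073,0,0],
    [0.002,-0.0035,0.077,0,0],
    [0.002,-0.0035,0.079,0,0],
    [0.002,-0.0035,0.079,0,0]
  ]
}}

```text
t: 6.7
eef_pos: [466.5, 54.8, 251.7]
tcp_rot: [3.141, -0.0, 1.571]
ft_force: [-3.3, 2.4, 8.0]
opening: 0.005
grip_force: 4.0
```

Emit:
{"fn": "carry_out", "kwargs": {
  "series": [
    [0,0,0.002,0,0],
    [0,0,0.004,0,0],
    [0,0,0.004,0,0]
  ]
}}

```text
t: 7.08
eef_pos: [466.4, 54.8, 247.9]
tcp_rot: [3.141, -0.0, 1.571]
ft_force: [-4.9, 2.2, 10.7]
opening: 0.008
grip_force: 5.4
```

Emit:
{"fn": "carry_out", "kwargs": {
  "series": [
    [0,0,0.002,0,0],
    [0,0,0.002,0,0],
    [0,0,0.002,0,0]
  ]
}}

```text
t: 7.45
eef_pos: [466.3, 54.8, 246.3]
tcp_rot: [3.141, -0.0, 1.571]
ft_force: [-6.5, 2.6, 16.0]
opening: 0.005
grip_force: 8.0
```

Blue is stiff too, so red goes in the caddy and yellow and blue in the bin. I'll grasp blue first.

Emit:
{"fn": "carry_out", "kwargs": {
  "series": [
    [0,0,-0.03,0,1],
    [0,0,-0.05,10,1],
    [0,0,-0.05,19.5,1],
    [0,0,-0.05,19.5,1],
    [0,0,-0.05,19.5,1],
    [0,0,-0.05,19.5,1],
    [0,0,-0.05,19.5,1],
    [0,0,-0.05,19.5,1]
  ]
}}

```text
t: 8.45
eef_pos: [466.5, 54.5, 294.7]
tcp_rot: [-3.142, 0.0, 1.231]
ft_force: [0.2, 0.3, 0.2]
opening: 0.792
grip_force: 0.0
```

```bash
cat >> h.py <<'E'
def shift(st,x,y):
    d=np.array([x,y])-st["eef_pos"][:2]; a=st["tcp_rot"][2]
    ex=np.array([np.cos(a),np.sin(a)]); ey=np.array([np.sin(a),-np.cos(a)])
    print("shift",np.round([d@ex/1e3,d@ey/1e3],4))
E
python3 -c "
from h import *
st=look()[0]; shift(st,466.4,54.6)
p,d=env.read_camera('scene');K,T=pose('scene')
for c in blobs(p,'blue',3000):print(rect(onplane(c[:,0],45,K,T)))
C=cloud(d,K,T)
m=(C[...,2]>40)&(C[...,2]<50)&(C[...,1]<-270)&(C[...,1]>-530)&(C[...,0]<680)&(C[...,0]>350)&(d>0)
print(rect(C[m]))
"
```

```text
t 8.45 tcp [466.5  54.5 294.7] yaw 70.53 F [0.15 0.29 0.21] op 0.792 grip 0.0
red [199.  14.] [452.1 198.9] [32.6 17.1] -19.5
blue [320. 261.] [466.8  55.2] [33.2 32.5] 70.5
top [229. 367.] [381.4   2.7] [26.4 17.8] -19.5
top [320. 253.] [466.7  54.7] [61.5 44. ] -20.4
top [209.  31.] [454.1 205.6] [60.1 45. ] 25.5
shift [ 0.     -0.0002]
(array([ 533.2, -397. ]), array([254.5, 159.3]), 6.4)
(array([ 517.2, -398.9]), array([236.5, 164.9]), 6.4)
```

Emit:
{"fn": "carry_out", "kwargs": {
  "series": [
    [0,0,0.02,0,1],
    [0,0,0.05,0,1],
    [0,0,0.089,0,1],
    [0,0,0.089,0,1],
    [0,0,0.089,0,0.3],
    [0,0,0.089,0,0.3],
    [0,0,0.089,0,0.3],
    [0,0,0.089,0,0.3],
    [0,0,0.089,0,0.3],
    [0,0,0.05,0,0.3],
    [0,0,0,0,0.3],
    [0,0,-0.035,0,0.3],
    [0,0,-0.035,0,0.3],
    [0,0,-0.035,0,0.3]
  ]
}}

```text
t: 10.3
eef_pos: [466.2, 54.5, 329.1]
tcp_rot: [-3.141, 0.0, 1.23]
ft_force: [-0.0, 0.6, -1.9]
opening: 0.67
grip_force: 30.0
```

```bash
python3 -c "
from h import *
st=env.state(); a=np.radians(6.4); 
shift(st,517-55*np.cos(a),-399-55*np.sin(a));shift(st,517+55*np.cos(a),-399+55*np.sin(a)); print(st['grip_force'],st['opening'],st['joints'])"
```

```text
shift [-0.4346  0.1498]
shift [-0.3865  0.2488]
29.999157786369324 0.6695936615119746 [-2.44520027e-02  3.79304842e-01  2.01568104e+00 -4.02298964e-05
  7.47392587e-01  3.15900066e-01]
```

Emit:
{"fn": "carry_out", "kwargs": {
  "series": [
    [-0.06,0.02,0,10,0.3],
    [-0.12,0.042,0,20,0.3],
    [-0.18,0.062,0,30,0.3],
    [-0.24,0.083,0,40,0.3],
    [-0.3,0.104,0,50,0.3],
    [-0.355,0.123,0,60,0.3],
    [-0.405,0.14,0,64,0.3],
    [-0.435,0.15,0,64,0.3],
    [-0.435,0.15,0,64,0.3],
    [-0.435,0.15,0,64,0.3],
    [-0.435,0.15,0,64,0.3],
    [-0.435,0.15,0,64,0.3]
  ]
}}

```text
t: 11.8
eef_pos: [463.0, -404.8, 329.8]
tcp_rot: [-3.142, -0.0, 0.115]
ft_force: [-0.1, -0.3, -2.0]
opening: 0.664
grip_force: 30.0
```

```bash
python3 -c "
from h import *
st,p,d,C,K,T=look('w3')
m=(C[...,2]>41)&(C[...,2]<49)&(C[...,1]<-280)&(d>0)
print(C[m][:,:2].min(0),C[m][:,:2].max(0))"
```

```text
t 11.8 tcp [ 463.  -404.8  329.8] yaw 6.56 F [-0.13 -0.33 -2.02] op 0.664 grip 30.0
blue [319. 354.] [ 375.3 -414.4] [62.2 27.7] -83.5
blue [319. 299.] [ 426.  -408.3] [52.7 16.9] -83.5
blue [318. 135.] [ 520.5 -397.8] [187.2 150.5] 6.4
top [602. 140.] [ 546.8 -588.9] [188.7   8.5] 0.3
[ 410.26373847 -594.37132067] [ 644.43854653 -305.0551665 ]
```

View pics/w3.png

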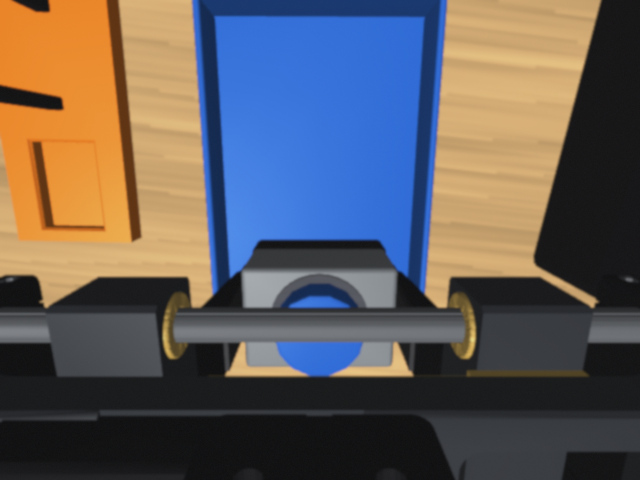

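The blue module hangs centred between the bin's side walls at (320,320). I'll lower and release it.

Emit:
{"fn": "carry_out", "kwargs": {
  "series": [
    [0,0,0.05,0,0.3],
    [0,0,0.1,0,0.3],
    [0,0,0.114,0,0.3],
    [0,0,0.116,0,0.3],
    [0,0,0.116,0,0.3],
    [0,0,0.116,0,0.82],
    [0,0,0.116,0,0.82],
    [0,0,0.116,0,0.82],
    [0,0,0.116,0,0.82],
    [0,0,0.06,0,0.82],
    [0,0,0,0,0.82],
    [0,0,0,0,0.82]
  ]
}}

```text
t: 13.35
eef_pos: [463.0, -405.8, 334.2]
tcp_rot: [3.135, -0.005, 0.114]
ft_force: [-0.4, -0.8, -0.7]
opening: 0.817
grip_force: 0.0
```

```bash
python3 -c "
from h import *
st=look()[0]; shift(st,606,202.5)"
```

```text
t 13.35 tcp [ 463.  -405.8  334.2] yaw 6.51 F [-0.43 -0.77 -0.75] op 0.817 grip 0.0
blue [314. 147.] [ 517.1 -398.2] [200.3 150.5] 6.4
top [593. 137.] [ 550.8 -588.8] [188.3   7.8] -0.1
shift [ 0.211  -0.5882]
```

Emit:
{"fn": "carry_out", "kwargs": {
  "series": [
    [0.02,-0.056,0,5,1],
    [0.04,-0.112,0,10,1],
    [0.06,-0.168,0,15,1],
    [0.08,-0.224,0,20,1],
    [0.1,-0.28,0,25,1],
    [0.12,-0.336,0,27.8,1],
    [0.14,-0.392,0,27.8,1],
    [0.16,-0.448,0,27.8,1],
    [0.18,-0.504,0,27.8,1],
    [0.2,-0.56,0,27.8,1],
    [0.211,-0.588,0,27.8,1],
    [0.211,-0.588,0,27.8,1],
    [0.211,-0.588,0,27.8,1],
    [0.211,-0.588,0,27.8,1],
    [0.211,-0.588,0,27.8,1]
  ]
}}

```text
t: 15.28
eef_pos: [605.8, 201.6, 329.8]
tcp_rot: [3.142, -0.0, -0.373]
ft_force: [0.6, 0.6, 0.3]
opening: 1.001
grip_force: 0.0
```

```bash
python3 -c "
from h import *
st,p,d,C,K,T=look('w4'); shift(st,606,202.5);print(st['joints'])
m=(C[...,2]>20)&(C[...,2]<32)&(d>0)&(C[...,1]<230)&(C[...,1]>0)&(C[...,0]>560)
m=cv2.morphologyEx(m.astype(np.uint8),cv2.MORPH_OPEN,np.ones((7,7)))>0
c,s,a=rect(C[m]);print('drive',c,s,a,cv2.boxPoints(((float(c[0]),float(c[1])),(float(s[0]),float(s[1])),a)))
p,d=env.read_camera('scene'); cv2.imwrite('pics/s4.png',p[200:400,60:360,::-1])"
```

```text
t 15.28 tcp [605.8 201.6 329.8] yaw -21.37 F [0.62 0.57 0.26] op 1.001 grip 0.0
yellow [318. 240.] [609.6 200.6] [32.7 32.6] -21.4
yellow [159. 106.] [728.3 262.8] [33.2 32.2] -26.4
top [318. 234.] [610.2 200.8] [61.2 43.6] -21.4
top [168. 107.] [728.4 262.3] [62.7 43.6] 64.5
shift [-0.0002 -0.0009]
[ 2.17855114e-01  5.87612893e-01  1.60202498e+00 -4.85776810e-05
  9.51930799e-01  2.16163384e+00]
drive [720.5 126.2] [101.5  87.6] 81.9 [[669.9862   82.12778]
 [756.7123   69.78482]
 [771.0138  170.27222]
 [684.2877  182.61517]]
```

View pics/w4.png

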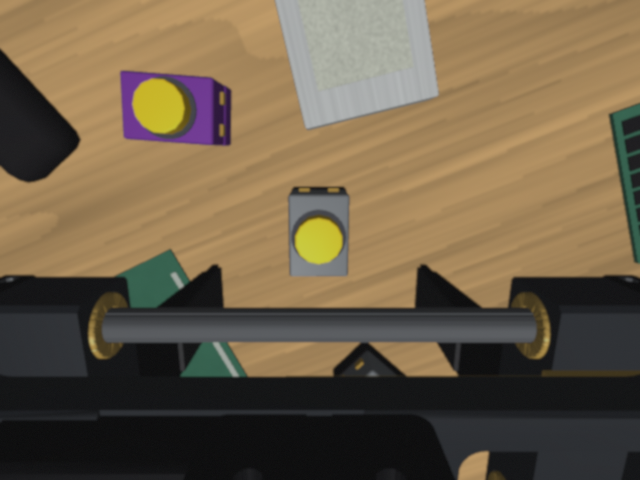

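View pics/s4.png

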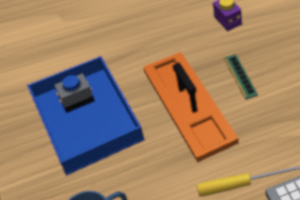

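Yellow's key is at (318,240), with the drive well clear at (365,60). The blue module stands in the bin. Comparing yellow's two wrist views gives a wrist-camera bias of about +2.1 mm in tool x and -1.3 mm in tool y. Next I'll grasp yellow.

Emit:
{"fn": "carry_out", "kwargs": {
  "series": [
    [0.0025,0.0005,0.05,0,1],
    [0.0025,0.0005,0.1,0,1],
    [0.0025,0.0005,0.124,0,1],
    [0.0025,0.0005,0.124,0,1],
    [0.0025,0.0005,0.124,0,0.2],
    [0.0025,0.0005,0.124,0,0.2],
    [0.0025,0.0005,0.124,0,0.2],
    [0.0025,0.0005,0.124,0,0.2],
    [0.0025,0.0005,0.124,0,0.2],
    [0.0025,0.0005,0.124,0,0.2],
    [0.0025,0.0005,0.08,0,0.2],
    [0.0025,0.0005,0.03,0,0.2],
    [0.0025,0.0005,0,0,0.2],
    [0.0025,0.0005,0,0,0.2]
  ]
}}

```text
t: 17.12
eef_pos: [608.0, 201.2, 331.8]
tcp_rot: [-3.139, -0.003, -0.372]
ft_force: [-0.5, -0.3, -1.6]
opening: 0.458
grip_force: 30.0
```

```bash
python3 -c "
from h import *
st=env.state(); a=np.radians(6.4); 
shift(st,517+55*np.cos(a),-399+55*np.sin(a))"
```

```text
shift [0.1819 0.5667]
```

Emit:
{"fn": "carry_out", "kwargs": {
  "series": [
    [0.018,0.056,0,-5,0.2],
    [0.036,0.112,0,-10,0.2],
    [0.054,0.168,0,-15,0.2],
    [0.072,0.224,0,-20,0.2],
    [0.09,0.28,0,-25,0.2],
    [0.108,0.336,0,-27.8,0.2],
    [0.126,0.392,0,-27.8,0.2],
    [0.144,0.448,0,-27.8,0.2],
    [0.162,0.504,0,-27.8,0.2],
    [0.18,0.56,0,-27.8,0.2],
    [0.182,0.567,0,-27.8,0.2],
    [0.182,0.567,0,-27.8,0.2],
    [0.182,0.567,0,-27.8,0.2],
    [0.182,0.567,0,-27.8,0.2]
  ]
}}

```text
t: 18.88
eef_pos: [572.0, -392.0, 329.8]
tcp_rot: [-3.141, -0.0, 0.115]
ft_force: [0.2, -0.3, -1.6]
opening: 0.461
grip_force: 30.0
```

Emit:
{"fn": "carry_out", "kwargs": {
  "series": [
    [0,0,0.05,0,0.2],
    [0,0,0.1,0,0.2],
    [0,0,0.114,0,0.2],
    [0,0,0.116,0,0.2],
    [0,0,0.116,0,0.2],
    [0,0,0.116,0,0.7],
    [0,0,0.116,0,0.7],
    [0,0,0.116,0,0.7],
    [0,0,0.116,0,0.7],
    [0,0,0.06,0,0.7],
    [0,0,0,0,0.7],
    [0,0,0,0,0.7],
    [0,0,0,0,0.7]
  ]
}}

```text
t: 20.5
eef_pos: [571.3, -393.1, 329.4]
tcp_rot: [-3.141, 0.0, 0.113]
ft_force: [0.2, 0.4, -0.3]
opening: 0.699
grip_force: 0.0
```

```bash
python3 -c "
from h import *
st=env.state(); shift(st,454,207);print(st['joints'])
p,d=env.read_camera('side');K,T=pose('side')
for c in blobs(p,'red',80):
  W=rect(onplane(c[:,0],64,K,T));print(W)"
```

```text
shift [-0.0487 -0.6095]
[-6.97835833e-01  6.61150790e-01  1.45083925e+00  8.63803400e-05
  1.02988928e+00  7.59519187e-01]
(array([454.2, 210.2]), array([39.7, 31. ]), -85.3)
```

Emit:
{"fn": "carry_out", "kwargs": {
  "series": [
    [-0.005,-0.06,0,-5,1],
    [-0.01,-0.12,0,-10,1],
    [-0.014,-0.18,0,-15,1],
    [-0.019,-0.24,0,-19.1,1],
    [-0.024,-0.3,0,-19.1,1],
    [-0.029,-0.36,0,-19.1,1],
    [-0.034,-0.42,0,-19.1,1],
    [-0.038,-0.48,0,-19.1,1],
    [-0.043,-0.54,0,-19.1,1],
    [-0.048,-0.6,0,-19.1,1],
    [-0.049,-0.61,0,-19.1,1],
    [-0.049,-0.61,0,-19.1,1],
    [-0.049,-0.61,0,-19.1,1],
    [-0.049,-0.61,0,-19.1,1]
  ]
}}

```text
t: 22.3
eef_pos: [454.2, 206.1, 329.6]
tcp_rot: [3.142, 0.0, 0.445]
ft_force: [0.3, -0.3, -1.2]
opening: 1.0
grip_force: 0.0
```

```bash
sed -i 's/^RNG/BIAS=np.array([2.1,-1.3])\nRNG/' h.py; cat >> h.py <<'E'
def unbias(st,xy):
    a=st["tcp_rot"][2]; ex=np.array([np.cos(a),np.sin(a)]); ey=np.array([np.sin(a),-np.cos(a)])
    return np.asarray(xy)-BIAS[0]*ex-BIAS[1]*ey
E
python3 -c "
from h import *
st,p,d,C,K,T=look()
for c in blobs(p,'red'):
  q=unbias(st,rect(onplane(c[:,0],64,K,T))[0]);print(q);shift(st,*q)"
```

```text
t 22.3 tcp [454.2 206.1 329.6] yaw 25.49 F [ 0.29 -0.31 -1.16] op 1.0 grip 0.0
red [318. 244.] [455.  207.5] [32.9 32.6] 25.4
top [318. 238.] [455.1 207.9] [61.5 43.6] 25.4
[453.66382374 205.42283053]
shift [-0.0008  0.0004]
```

Emit:
{"fn": "carry_out", "kwargs": {
  "series": [
    [0,0,0.05,0,1],
    [0,0,0.1,0,1],
    [0,0,0.124,0,1],
    [0,0,0.124,0,1],
    [0,0,0.124,0,0.2],
    [0,0,0.124,0,0.2],
    [0,0,0.124,0,0.2],
    [0,0,0.124,0,0.2],
    [0,0,0.124,0,0.2],
    [0,0,0.124,0,0.2],
    [0,0,0.08,0,0.2],
    [0,0,0.03,0,0.2],
    [0,0,0,0,0.2],
    [0,0,0,0,0.2]
  ]
}}

```text
t: 24.1
eef_pos: [453.8, 207.3, 331.5]
tcp_rot: [3.141, -0.004, 0.447]
ft_force: [-0.3, -0.4, -1.6]
opening: 0.46
grip_force: 30.0
```

```bash
python3 -c "
from h import *
st=env.state(); a=np.radians(5.3)
# caddy near pocket ; stand off so the pocket is in view
for s in(-1,1): shift(st,573+95*s*np.cos(a),-190+95*s*np.sin(a))
shift(st,573-175*np.cos(a),-190-175*np.sin(a))"
```

```text
shift [-0.1533  0.3769]
shift [0.0249 0.4428]
shift [-0.2283  0.3491]
```

Emit:
{"fn": "carry_out", "kwargs": {
  "series": [
    [-0.033,0.05,0,8,0.2],
    [-0.065,0.1,0,16,0.2],
    [-0.098,0.15,0,20.2,0.2],
    [-0.13,0.2,0,20.2,0.2],
    [-0.163,0.25,0,20.2,0.2],
    [-0.196,0.3,0,20.2,0.2],
    [-0.228,0.349,0,20.2,0.2],
    [-0.228,0.349,0,20.2,0.2],
    [-0.228,0.349,0,20.2,0.2],
    [-0.228,0.349,0,20.2,0.2],
    [-0.228,0.349,0,20.2,0.2]
  ]
}}

```text
t: 25.48
eef_pos: [399.2, -204.9, 329.7]
tcp_rot: [-3.141, 0.0, 0.096]
ft_force: [-0.0, -0.5, -0.7]
opening: 0.464
grip_force: 30.0
```

```bash
python3 -c "
from h import *
st,p,d,C,K,T=look('w5')
for c in blobs(p,'orange',300):
  print('orange',cv2.contourArea(c),rect(onplane(c[:,0],18,K,T)))
# pocket floor by depth
m=((abs(C[...,2]-6)<5)&(d>0)).astype(np.uint8)
h=cv2.cvtColor(p,cv2.COLOR_RGB2HSV); o=cv2.inRange(h,(5,120,60),(22,255,255))>0
z=C[...,2][o&(d>0)]; print(np.percentile(z,[5,25,50,75,95]))
m=(o&(C[...,2]<12)&(d>0)).astype(np.uint8); m=cv2.morphologyEx(m,cv2.MORPH_OPEN,np.ones((3,3)))
for c in cv2.findContours(m,0,1)[0]:
  if cv2.contourArea(c)>300: print('floor',c[:,0].mean(0),rect(onplane(c[:,0],6,K,T)))
"
```

```text
t 25.48 tcp [ 399.2 -204.9  329.7] yaw 5.51 F [-0.04 -0.53 -0.72] op 0.464 grip 30.0
red [319. 353.] [ 313.5 -212.7] [62.2 25.1] -84.5
red [316. 300.] [ 361.  -207.1] [54.1 16.1] -84.5
yellow [ 54. 275.] [360.9 -20.8] [32.5 32.2] 26.9
yellow [634.  11.] [ 561.  -377.7] [15.1  7.6] 17.1
blue [622. 184.] [ 459.  -398.8] [34.5 27.5] 17.1
blue [552. 145.] [ 484.  -357.3] [165. 125.] 6.4
top [ 71. 265.] [361.5 -21.6] [62.  46.6] 9.7
top [568. 181.] [ 458.3 -374.7] [42.6  7.4] 7.3
top [607.  33.] [ 556.3 -378.4] [33.  18.8] 5.7
orange 21845.0 (array([ 499.4, -200.1]), array([134.7,  91.5]), 5.4)
[  4.43921918   6.89264638  17.35719405  18.18194924 234.50349187]
floor [324.63665595 131.41157556] (array([ 477.4, -202. ]), array([68.8, 48.9]), 5.5)
floor [164.66101695  56.51694915] (array([519.3, -75.2]), array([80.6,  3.8]), -1.2)
```

View pics/w5.png

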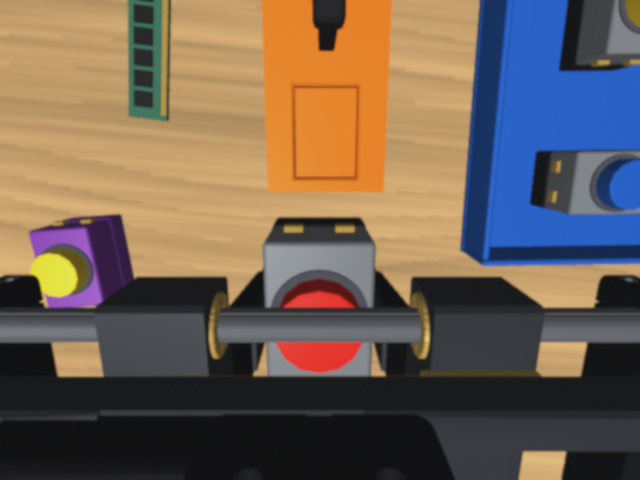

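The pocket is at (325,131), and red hangs in hand with its top front edge at row ~241 and its sides at columns ~264 and 375. I'll compute the in-hand offset.

```bash
python3 -c "
from h import *
p=cv2.imread('pics/w5.png'); g=cv2.cvtColor(p,cv2.COLOR_BGR2GRAY).astype(int)
print(g[212:256:2,285],g[240:250,258:272].mean(0).round(),g[240:250,366:382].mean(0).round())
K=env.get_calibration('wrist')['intrinsics'];T=env.get_calibration('wrist')['T_tool_cam']
for z,uv in((156,[[319,241],[264,245],[375,245]]),(206,[[319,219]])):
  print(onplane(uv,z,K,T).round(1))
st=env.state();shift(st,475.4,-203.5)"
```

```text
[176 177 149  62  20  27  54 111 146 147 111  58  54  54  58  81 111 142
 156 157 156 156] [165. 165. 165. 161. 151. 137. 127. 121. 118. 117. 117. 117. 117. 117.] [106. 106. 106. 105. 105. 104. 104. 109. 120. 138. 154. 163. 165. 165.
 165. 165.]
[[ 31.3  -0.4 156. ]
 [ 29.8 -21.5 156. ]
 [ 29.7  21.  156. ]]
[[ 30.4  -0.4 206. ]]
shift [0.076  0.0057]
```

Lowering before the next look will put the block's lower edge and the pocket at similar depth, which cancels the camera bias.

Emit:
{"fn": "carry_out", "kwargs": {
  "series": [
    [0,0.005,0.05,0,0.2],
    [0,0.005,0.096,0,0.2],
    [0,0.005,0.096,0,0.2],
    [0,0.005,0.096,0,0.2]
  ]
}}

```text
t: 26.02
eef_pos: [399.9, -210.9, 234.9]
tcp_rot: [3.141, -0.001, 0.095]
ft_force: [0.3, 0.0, -1.0]
opening: 0.462
grip_force: 30.0
```

```bash
python3 -c "
from h import *
st,p,d,C,K,T=look('w6',cols=())
h=cv2.cvtColor(p,cv2.COLOR_RGB2HSV); o=cv2.inRange(h,(5,120,60),(22,255,255))>0
m=(o&(C[...,2]<12)&(d>0)).astype(np.uint8); m=cv2.morphologyEx(m,cv2.MORPH_OPEN,np.ones((3,3)))
cc=env.get_calibration('wrist');K=cc['intrinsics'];Tc=cc['T_tool_cam'];z=st['eef_pos'][2]
for c in cv2.findContours(m,0,1)[0]:
  if cv2.contourArea(c)>300: print('floor',c[:,0].min(0),c[:,0].max(0),rect(onplane(c[:,0],z-6,K,Tc)))
g=cv2.cvtColor(p,cv2.COLOR_RGB2GRAY).astype(int)
print(g[200:250:1,285])
print([ (r,onplane([[319,r]],206,K,Tc).round(1)[0,0]) for r in (210,215,220,225)])
print(g[224,250:285],g[224,350:390])
"
```

```text
t 26.02 tcp [ 399.9 -210.9  234.9] yaw 5.44 F [ 0.31  0.04 -0.96] op 0.462 grip 30.0
floor [270  56] [363 190] (array([77.7, -1.7]), array([69.8, 49.4]), 0.0)
floor [73  0] [83 99] (array([ 115.1, -125.7]), array([47.9,  4. ]), 6.6)
[153 153 153 154 154 154 154 154 154 155 155 155 154 152 149 144 126  92
  54  26  19  19  23  37  49  69  95 121 135 139 138 129 104  72  53  50
  50  50  51  51  54  62  75  89 104 119 131 141 145 147]
[(210, np.float64(35.1)), (215, np.float64(32.5)), (220, np.float64(29.8)), (225, np.float64(27.2))]
[160 160 159 160 160 159 160 160 160 160 160 159 160 160 160 160 160 160
 160 160 160 157 146 117  79  45  28  25  25  25  26  26  27  31  40] [ 55  55  52  47  37  28  26  26  25  24  26  25  32  55  91 127 149 157
 158 159 158 158 158 158 158 158 159 159 158 158 158 158 158 158 158 159
 159 159 159 159]
```

View pics/w6.png

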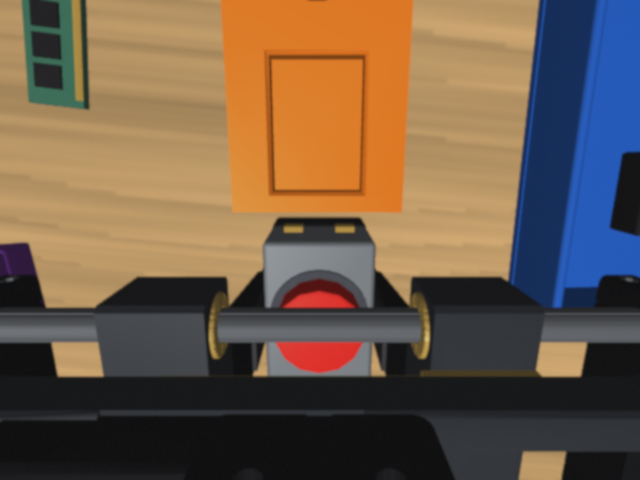

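The pocket is at (317,124) and the block's lower front edge at row ~217. Relative to the hand, the pocket is 78.1 mm ahead and 1.1 mm to the side, so the target TCP is (477.5,-202.4).

Emit:
{"fn": "carry_out", "kwargs": {
  "series": [
    [0.02,0,0,0,0.2],
    [0.04,0,0,0,0.2],
    [0.06,0,0,0,0.2],
    [0.078,0,0,0,0.2],
    [0.078,0,0,0,0.2],
    [0.078,0,0,0,0.2],
    [0.078,0,0,0,0.2],
    [0.078,0,0,0,0.2]
  ]
}}

```text
t: 27.08
eef_pos: [476.8, -203.7, 233.9]
tcp_rot: [3.142, -0.0, 0.094]
ft_force: [0.0, 0.4, -1.0]
opening: 0.463
grip_force: 30.0
```

Emit:
{"fn": "carry_out", "kwargs": {
  "series": [
    [0.0008,-0.0012,0,0,0.2],
    [0.0008,-0.0012,0.006,0,0.2],
    [0.0008,-0.0012,0.01,0,0.2],
    [0.0008,-0.0012,0.013,0,0.2],
    [0.0008,-0.0012,0.013,0,0.2]
  ]
}}

```text
t: 27.7
eef_pos: [477.8, -202.3, 220.4]
tcp_rot: [-3.141, 0.0, 0.094]
ft_force: [-0.1, -0.9, -1.2]
opening: 0.459
grip_force: 30.0
```

Emit:
{"fn": "carry_out", "kwargs": {
  "series": [
    [0,0,0.004,0,0.2],
    [0,0,0.007,0,0.2],
    [0,0,0.009,0,0.2],
    [0,0,0.0095,0,0.2],
    [0,0,0.0095,0,0.2]
  ]
}}

```text
t: 28.32
eef_pos: [477.7, -202.3, 211.8]
tcp_rot: [3.141, -0.0, 0.094]
ft_force: [-2.3, 1.2, 8.6]
opening: 0.459
grip_force: 30.0
```

Seated with 8.6 N on the floor. I'll release, rise and check.

Emit:
{"fn": "carry_out", "kwargs": {
  "series": [
    [0,0,0,0,0.62],
    [0,0,0,0,0.62],
    [0,0,0,0,0.62],
    [0,0,-0.03,0,0.62],
    [0,0,-0.08,0,0.62],
    [0,0,-0.118,0,0.62],
    [0,0,-0.118,0,0.62],
    [0,0,-0.118,0,0.62],
    [0,0,-0.118,0,0.62]
  ]
}}

```text
t: 29.45
eef_pos: [477.7, -202.3, 328.1]
tcp_rot: [-3.14, 0.002, 0.094]
ft_force: [0.3, 0.1, 0.9]
opening: 0.616
grip_force: 0.0
```

```bash
python3 -c "
from h import *
st,p,d,C,K,T=look('w7',cols=('red',),z=70)
h=cv2.cvtColor(p,cv2.COLOR_RGB2HSV)
for lo,hi in((50,62),(64,76)):
  m=((C[...,2]>lo)&(C[...,2]<hi)&(d>0)).astype(np.uint8);m=cv2.morphologyEx(m,cv2.MORPH_OPEN,np.ones((5,5)))
  for c in cv2.findContours(m,0,1)[0]:
    if cv2.contourArea(c)>400:
      k=np.zeros_like(m);cv2.drawContours(k,[c],-1,1,-1);q=C[(k>0)&(m>0)];print(lo,q.mean(0).round(1),rect(q),np.percentile(q[:,2],[10,90]).round(1))
      A=np.c_[q[:,:2]-q[:,:2].mean(0),np.ones(len(q))];print('slope',np.linalg.lstsq(A,q[:,2],rcond=None)[0].round(3))
m=((C[...,2]>90)&(C[...,2]<102)&(d>0)); q=C[m]; print('handle',rect(q),q.mean(0)) if len(q) else 0
h0=unbias(st,rect(C[m])[0]);shift(st,*h0)
"
```

```text
t 29.45 tcp [ 477.7 -202.3  328.1] yaw 5.4 F [0.27 0.13 0.88] op 0.616 grip 0.0
red [319. 246.] [ 479.  -201.5] [33.4 32.4] 5.4
top [582. 129.] [ 571.1 -370.9] [61.5  7.3] 6.1
50 [ 473.5 -396.    55.1] (array([ 468.4, -404.4]), array([62.9, 31. ]), -83.2) [53.1 57.4]
slope [-9.7000e-02 -2.7000e-02  5.5085e+01]
50 [ 481.9 -201.3   55.7] (array([ 478.4, -201.5]), array([61.7, 44.2]), 5.2) [54.6 57. ]
slope [1.0000e-03 2.0000e-03 5.5745e+01]
50 [ 571.3 -383.5   55. ] (array([ 573.3, -390.6]), array([62.2, 41.4]), 7.1) [53.3 56.9]
slope [ 5.0000e-03 -1.4000e-02  5.4988e+01]
64 [ 478.9 -201.4   69.5] (array([ 478.3, -201.6]), array([32.9, 32.7]), 5.1) [68.5 70.4]
slope [-2.0000e-02 -2.0000e-03  6.9463e+01]
64 [ 571.8 -385.4   68.2] (array([ 571.2, -385.5]), array([32.9, 19.4]), 18.0) [66.5 69.4]
slope [ 1.6000e-02 -7.5000e-02  6.8225e+01]
handle (array([ 571.5, -193. ]), array([83.7, 18.1]), 5.3) [ 572.99587798 -192.89174186   95.11238716]
shift [0.0922 0.0009]
```

View pics/w7.png

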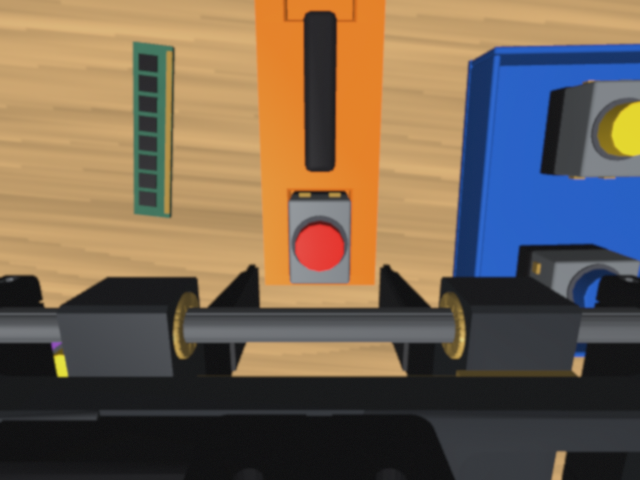

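Red is flush (top at 56 mm, level) at (320,246), and the handle is at (320,90). I'll grasp the handle 21 mm toward the loaded end, where the mass balances.

Emit:
{"fn": "carry_out", "kwargs": {
  "series": [
    [0.03,0.001,0,0,0.62],
    [0.071,0.001,0,0,0.62],
    [0.071,0.001,0.03,0,0.62],
    [0.071,0.001,0.06,0,0.62],
    [0.071,0.001,0.071,0,0.62],
    [0.071,0.001,0.071,0,0.62],
    [0.071,0.001,0.071,0,0],
    [0.071,0.001,0.071,0,0],
    [0.071,0.001,0.071,0,0],
    [0.071,0.001,0.071,0,0],
    [0.071,0.001,0.071,0,0],
    [0.071,0.001,0.071,0,0],
    [0.071,0.001,0.071,0,0]
  ]
}}

```text
t: 31.12
eef_pos: [548.5, -196.5, 258.3]
tcp_rot: [-3.141, 0.0, 0.094]
ft_force: [-0.9, 3.1, 1.9]
opening: 0.189
grip_force: 30.0
```

Emit:
{"fn": "carry_out", "kwargs": {
  "series": [
    [0,0,-0.01,0,0],
    [0,0,-0.025,0,0],
    [0,0,-0.045,0,0],
    [0,0,-0.06,0,0],
    [0,0,-0.06,0,0],
    [0,0,-0.06,0,0],
    [0,0,-0.06,0,0]
  ]
}}

```text
t: 32.0
eef_pos: [548.5, -196.6, 317.6]
tcp_rot: [-3.141, 0.001, 0.094]
ft_force: [0.1, -0.4, -4.9]
opening: 0.185
grip_force: 30.0
```

```bash
python3 -c "
from h import *
st=env.state();print(st['ft_force'],st['moment'],st['joints'].round(2))
p,d=env.read_camera('side');K,T=pose('side');C=cloud(d,K,T);cv2.imwrite('pics/s8.png',p[...,::-1])
h=cv2.cvtColor(p,cv2.COLOR_RGB2HSV); o=(cv2.inRange(h,(7,170,120),(19,255,255))>0)&(d>0)&(C[...,2]>60)&(C[...,2]<100)
q=C[o];A=np.c_[q[:,:2]-q[:,:2].mean(0),np.ones(len(q))];print('caddy',q.mean(0),'slope',np.linalg.lstsq(A,q[:,2],rcond=None)[0].round(3))
K,T=pose('scene');f=np.load('scene0.npz');p,d=f['p'],f['d'];C=cloud(d,K,T)
h=cv2.cvtColor(p,cv2.COLOR_RGB2HSV);g=(cv2.inRange(h,(65,80,40),(95,255,160))>0);k=cv2.connectedComponents(g.astype(np.uint8))
for c in blobs(p,'green',2000):
  print('mat',rect(onplane(c[:,0],3,K,T)),cv2.boxPoints(cv2.minAreaRect(onplane(c[:,0],3,K,T)[:,:2].astype(np.float32))).round())
"
```

```text
[ 0.11634457 -0.3877503  -4.93285264] [ 0.02541622  0.12665575 -0.04832526] [-0.46  0.53  1.76  0.    0.85  1.02]
caddy [ 587.1346059  -178.71237885   74.94024765] slope [-1.100e-02 -4.900e-02  7.494e+01]
mat (array([462.8, 389.2]), array([331.3, 139. ]), 4.6) [[292. 445.]
 [303. 307.]
 [633. 333.]
 [622. 472.]]
```

View pics/s8.png

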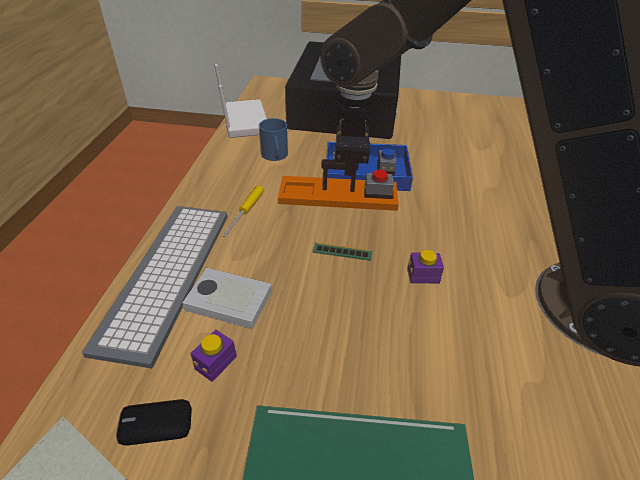

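The caddy is lifted level with red seated at (380,180), and nothing else has moved. I'll raise it and carry it to the mat.

Emit:
{"fn": "carry_out", "kwargs": {
  "series": [
    [0,0,-0.02,0,0],
    [0,0,-0.05,0,0],
    [-0.002,-0.02,-0.05,0,0],
    [-0.005,-0.055,-0.05,0,0],
    [-0.009,-0.1,-0.05,0,0],
    [-0.013,-0.15,-0.05,0,0],
    [-0.018,-0.2,-0.05,0,0],
    [-0.022,-0.25,-0.05,0,0],
    [-0.026,-0.3,-0.05,0,0],
    [-0.031,-0.35,-0.05,0,0],
    [-0.035,-0.4,-0.05,0,0],
    [-0.04,-0.45,-0.05,0,0],
    [-0.044,-0.5,-0.05,0,0],
    [-0.048,-0.545,-0.05,0,0],
    [-0.051,-0.575,-0.05,0,0],
    [-0.052,-0.591,-0.05,0,0],
    [-0.052,-0.591,-0.05,0,0],
    [-0.052,-0.591,-0.05,0,0]
  ]
}}

```text
t: 34.3
eef_pos: [441.2, 386.0, 367.9]
tcp_rot: [3.141, 0.001, 0.094]
ft_force: [-0.1, -0.1, -3.8]
opening: 0.187
grip_force: 30.0
```

Emit:
{"fn": "carry_out", "kwargs": {
  "series": [
    [0,0,0.02,0,0],
    [0,0,0.05,0,0],
    [0,0,0.08,0,0],
    [0,0,0.092,0,0],
    [0,0,0.092,0,0],
    [0,0,0.092,0,0]
  ]
}}

```text
t: 35.05
eef_pos: [441.5, 386.8, 277.4]
tcp_rot: [-3.141, -0.002, 0.094]
ft_force: [0.8, -0.2, -5.2]
opening: 0.188
grip_force: 30.0
```

```bash
python3 -c "
from h import *
p,d=env.read_camera('scene');cv2.imwrite('pics/s9.png',p[...,::-1]);K,T=pose('scene')
for c in blobs(p,'orange',800):print(rect(onplane(c[:,0],35,K,T)))
p,d=env.read_camera('wrist')
print(env.state()['eef_pos'],env.state()['ft_force'])"
```

```text
(array([466. , 390.5]), array([281.6,  96.6]), 5.2)
[441.34788784 386.85352048 277.32745834] [ 0.64063282 -0.33004104 -3.80787218]
```

View pics/s9.png

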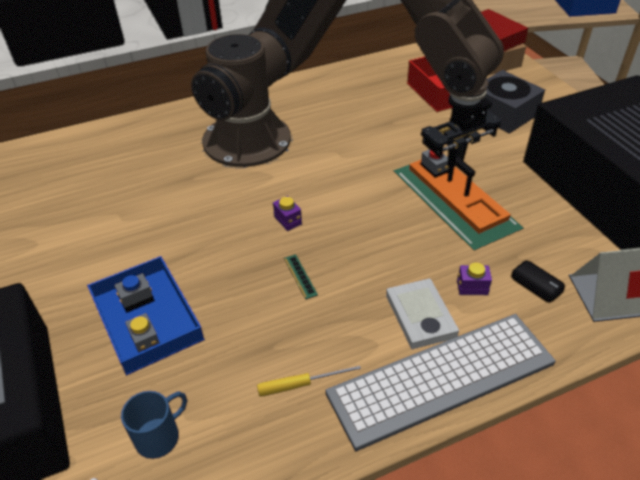

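The caddy is centred over the mat at about (460,192). I'll lower and release.

Emit:
{"fn": "carry_out", "kwargs": {
  "series": [
    [0,0,0.006,0,0],
    [0,0,0.011,0,0],
    [0,0,0.014,0,0],
    [0,0,0.016,0,0],
    [0,0,0.017,0,0],
    [0,0,0.017,0,0]
  ]
}}

```text
t: 35.9
eef_pos: [440.9, 386.9, 261.0]
tcp_rot: [-3.141, -0.001, 0.095]
ft_force: [-6.2, -3.2, 16.7]
opening: 0.186
grip_force: 30.0
```

Emit:
{"fn": "carry_out", "kwargs": {
  "series": [
    [0,0,-0.001,0,0.6],
    [0,0,-0.001,0,0.6],
    [0,0,-0.001,0,0.6],
    [0,0,-0.001,0,0.6],
    [0,0,-0.03,0,0.6],
    [0,0,-0.08,0,0.6],
    [0,0,-0.12,0,0.6],
    [0,0,-0.12,0,0.6],
    [0,0,-0.12,0,0.6]
  ]
}}

```text
t: 37.02
eef_pos: [441.0, 386.7, 378.5]
tcp_rot: [3.141, 0.001, 0.094]
ft_force: [0.3, -0.2, 0.3]
opening: 0.597
grip_force: 0.0
```

```bash
python3 -c "
from h import *
p,d=env.read_camera('side');cv2.imwrite('pics/s10.png',p[...,::-1]);K,T=pose('scene')
p,d=env.read_camera('scene')
for c in blobs(p,'orange',800):print(rect(onplane(c[:,0],21,K,T)))
C=cloud(d,K,T)
for c in blobs(p,'red',60):
  k=np.zeros((480,640),np.uint8);cv2.drawContours(k,[c],-1,1,-1);print(np.median(C[k>0],0))"
```

```text
(array([467.3, 388.8]), array([279.9,  95.3]), 5.5)
[907.36688081 518.85590831  69.79690842]
[375.37544931 376.06442047  72.61596598]
[-45.41065304 638.31349563  15.06218079]
[-33.23392637 885.49759149 119.91444493]
```

View pics/s10.png

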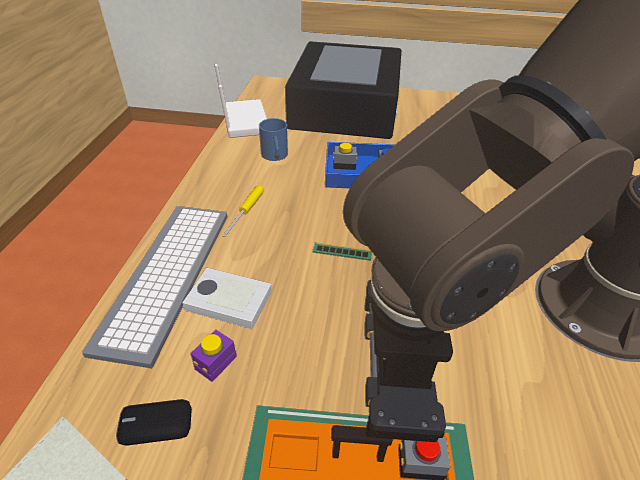

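The caddy rests on the mat (bottom, around (355,450)) with red flush at (427,450), the gripper is clear, and yellow is in the bin at (345,153). I'm handing it in.

```bash
python3 -c "
from cell import env
print(env.job_done())"
```

```text
the job is handed in; nothing more can be done
None
```

I handed the job in at about 37 s of the 210 s allowed (no verdict was returned): red tested light and is flush in the caddy on the green mat, yellow and blue tested stiff and are in the bin, and white was absent.

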